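# Load the drill's feed chute and seat the block against its stop

## Task

Load the drill press's feed chute: lay the pale grey aluminium block lengthwise in the channel at the chute's upper end, then push it down the channel, through the orange brake and under the steel strap, until it meets the sprung yellow escapement stop. Press it home against the stop with about 10 N for a moment (felt over and above the brake's drag) and back away so that it stays resting against the stop; never load the stop beyond 15 N or touch it with the gripper. Do not lower the block straight into the lower half of the chute, and leave the wooden block, the oil bottle and the vial where they are.

Things in the scene. Friction and masses are not known exactly. Their poses are not given: they have to be found in the camera images.
- alu_block: Pale grey aluminium block with a small hole in its top, 30 x 48 x 18 mm (x, y, z), about 70 g, lying flat on the bench. Origin at the centre of its underside; y is its long axis, z up.
- channel: Open aluminium channel, 260 mm long, sloping down 15 degrees, fixed. Origin: on its floor, middle of the open upper end; x downhill along the floor, y across, z square off the floor. Inner walls at y = +-17 mm, 10 mm high; flared lips on the upper 120 mm reach y = +-27 at 19 mm. The block does not slide by its own weight. Load its middle at x = 25 to 115 mm.
- brake_ramp (a point): Start of the orange sprung brake shoe in the channel's -y wall (160 mm down the channel). Its 18 degree ramp leads to a flat at x = 188 to 204 mm (channel frame) that stands 7 mm into the channel. It yields sideways and drags on the block with 2 to 6 N (unknown, varies) once the block's front end is past about x = 165 mm.
- strap_mid (a point): Middle of the steel strap across the channel, x = 199 to 213 mm in the channel frame. 23 mm free height below it, top 27 mm above the floor (screw heads 30); posts at y = +27 and -39 mm.
- stop_head: Red end plate (uphill face x = 260 mm) and the stop it carries; frame identical with channel. The stop is a yellow blade, 28 wide, 17 mm high, across the channel. Its uphill face is set anew for each job between x = 200 and 220 mm, not measured: find it by feel. It yields downhill on a spring: 0.6 N at first touch, 3 N per mm more, 14 mm travel.
- wood_block: Bystander: orange-brown drilled wooden block, 26 x 42 x 22 mm, on the bench near the aluminium block. Origin at the centre of its underside.
- oil_bottle: Bystander: yellow oil bottle with a red spout, 36 mm wide, 107 mm high, standing behind the chute. Origin at the centre of its underside.
- vial: Bystander: white vial with a red cap, 22 mm wide, 54 mm high, standing behind the chute. Origin at the centre of its underside.
Not all that is in view belongs to the job. There is more than one size of the alu_block; the job needs the smaller.

How it is judged:
On the way, in this order (a step that is already met when the one before it is completed fails the run):
1. the aluminium block lies lengthwise on the channel floor at the upper end, its middle 20 to 120 mm from the open end (x of alu_block in the frame of channel between 0.02 and 0.12 m and y of alu_block in the frame of channel between -0.004 and 0.004 m and z of alu_block in the frame of channel below 0.003 m and angle between the z axis of alu_block and the z axis of channel, either way round below 0.08 rad and angle between the y axis of alu_block and the x axis of channel, either way round below 0.15 rad), for 0.2 s.
2. the block is pressed against the stop with at least 5 N for 0.3 s (contact force between alu_block and stop_head above 5 N), for 0.3 s.
At the end, for the whole second after the job is handed in: The aluminium block is at rest (under 10 mm/s) flat on the channel floor (3 mm, 0.08 rad), lengthwise in it (4 mm off centre, 0.15 rad), its middle over 170 mm from the upper end, and still bears on the stop with more than 0.3 N (contact force between alu_block and stop_head above 0.3 N and x of alu_block in the frame of channel above 0.17 m and y of alu_block in the frame of channel between -0.004 and 0.004 m and z of alu_block in the frame of channel below 0.003 m and angle between the z axis of alu_block and the z axis of channel, either way round below 0.08 rad and angle between the y axis of alu_block and the x axis of channel, either way round below 0.15 rad and linear speed of alu_block below 0.01 m/s); the robot touches nothing.
It fails at once if the stop is loaded with more than 15 N (contact force between alu_block and stop_head above 15 N).
It fails at once if the robot touches the stop or its end plate (contact force between any of the fingers, the arm and stop_head above 1 N).
It fails at once if the block is carried over or lifted in the lower half of the chute (middle beyond 135 mm, underside more than 8 mm off the floor) instead of being pushed along the floor (x of alu_block in the frame of channel between 0.135 and 0.26 m and y of alu_block in the frame of channel between -0.03 and 0.03 m and z of alu_block in the frame of channel between 0.008 and 0.06 m).
It fails at once if the wooden block, the oil bottle or the vial is moved by more than 15 mm (distance of any of wood_block, oil_bottle, vial from where it was at the start of the episode above 0.015 m).
It also fails if it takes over 72 s, if anything falls off the work surface, if the arm or the gripper's body presses on something with over 40 N, if the wrist force passes 120 N, or if a joint passes its speed limit or range.

## Robot

A 6-joint arm with a two-finger parallel gripper is mounted at the origin on a cart in front of the work surface, level with it; the furniture and walls round the work are solid. World frame = base frame: x ahead of the robot, y to its left, z up, the work surface at z = 0. Lengths are in m, angles in rad, forces in N, time in s.
With the tool pointing down it reaches from about 0.35 to 0.975 m from the base axis. Payload 7.1 kg.
Tool frame: the origin (TCP) lies midway between the tips of the shut fingers; the grasp point (between the pads) lies 19 mm behind it; z points along the fingers, y is the line along which they close (so a half turn about z gives the same grasp; the last joint's range is limited). The gripper opens to 88 mm and grips with 3 to 60 N. Pads are 20 mm wide; open, the fingers measure 115 mm over their backs; the gripper's body (75 mm by 178 mm) begins 61 mm behind the grasp point.
Start: joints at [-1.345, 0.423, 1.63, -0, 1.089, -0.019], TCP at [0.151, -0.606, 0.223] pointing down, gripper open.
Joint ranges: [-3, 3], [-0.9, 2.11], [0.09, 2.58], [-1.31, 4.45], [0.11, 2.69], [-2.54, 2.54]. Speed limits (rad/s): [2.39, 2.39, 3.01, 3.14, 3.14, 3.14].

## Interface

Orientations are given as a unit quaternion [w, x, y, z].
In Python, from station import move_pose, movel, movej, command_gripper, wait, inverse_kinematics, read_camera, camera_info, MotionError, job_done, get_time, get_joint_pos, get_qvel, get_effort, get_tcp_pos, get_ee_rot, get_ft_force, get_ft_torque, get_grip_width, get_finger_force gives the robot as it stands. Calls block until the motion is done:
- move_pose(position, orientation): joint-space move of the TCP to a pose.
- movel(position, frame=None, v=0.15, until_force=None): straight line of the TCP; frame=None keeps the orientation; v is the mean speed in m/s. With until_force (N) it stops when the force on the tool has changed by that much, and returns True; else False.
- movej(angles): joint-space move.
- command_gripper(opening): opening from 0.0 (shut) to 1.0 (fully open); the grip force is fixed at half the most; returns when the fingers have stopped.
- wait(seconds).
- inverse_kinematics(position, orientation): joint angles nearest the present ones, or None.
- read_camera(name): name is "side" or "top"; returns the picture (480x640x3 uint8, red, green, blue); there is no depth.
- camera_info(name): a dict with "intrinsics" (3x3 intrinsics, pixels), "T" (4x4, takes a point from camera to world coordinates). Camera axes: x right, y up, looking along -z (the intrinsics and any distortion apply to the point x, -y, -z); pixel columns grow to the right and rows downward; lengths in m; the calibration is good to about 2 mm. A picture is of the moment at which its call begins. camera_info takes no time and is no camera call.
A pose or a line that the arm cannot do raises MotionError and nothing moves.
- job_done(): hands the job in; it is judged then, once.
Readings, each from a call of its own:
- get_time(): time.
- get_joint_pos(): joint angles.
- get_qvel(): joint speeds.
- get_effort(): joint torques, N m.
- get_tcp_pos(): TCP position.
- get_ee_rot(): TCP orientation.
- get_ft_force(): force on the tool from outside, world axes, zero at the start.
- get_ft_torque(): the same for the moment, N m.
- get_grip_width(): opening from 0.0 (shut) to 1.0 (fully open).
- get_finger_force(): force on a finger pad.
Only numpy, scipy, OpenCV 4.12 (cv2) and the standard library are available. Lean on these libraries where they do the work, as an engineer would, in place of code of your own. Each camera call takes 0.05 s, during which the arm holds its last target. There are 200 camera calls.

## Working session

There is one attempt and no reset: what is moved stays moved. The work goes in short steps, each a Python script; the robot and the scene stay as the last script left them, time stands still between calls to the robot, and variables do not carry over. Pictures are saved under pics/ and viewed, at most 10 in all, crops included, and the job is handed in when it is done.

```bash
mkdir -p pics; ls; python3 - <<'E'
from station import *
import cv2
for n in ("top","side"):
    cv2.imwrite(f"pics/{n}0.png",read_camera(n)[:,:,::-1]); i=camera_info(n); print(n,i)
E
```

```text
pics
top {'intrinsics': array([[450.29467343,   0.        , 326.23685667],
       [  0.        , 450.29467343, 239.28153991],
       [  0.        ,   0.        ,   1.        ]]), 'T': array([[-0.01472674,  0.99211839, -0.12443559,  0.47739473],
       [-0.99980264, -0.01627059, -0.01139964,  0.0268596 ],
       [-0.01333443,  0.12424315,  0.9921622 ,  0.96393532],
       [ 0.        ,  0.        ,  0.        ,  1.        ]])}
side {'intrinsics': array([[575.0777373 ,   0.        , 317.16075939],
       [  0.        , 575.0777373 , 237.70210028],
       [  0.        ,   0.        ,   1.        ]]), 'T': array([[-0.99896756, -0.02186605,  0.03982063,  0.63878993],
       [ 0.04527638, -0.4073853 ,  0.91213336,  1.08534852],
       [-0.00372242,  0.91299457,  0.40795472,  0.54293797],
       [ 0.        ,  0.        ,  0.        ,  1.        ]])}
```

View pics/top0.png

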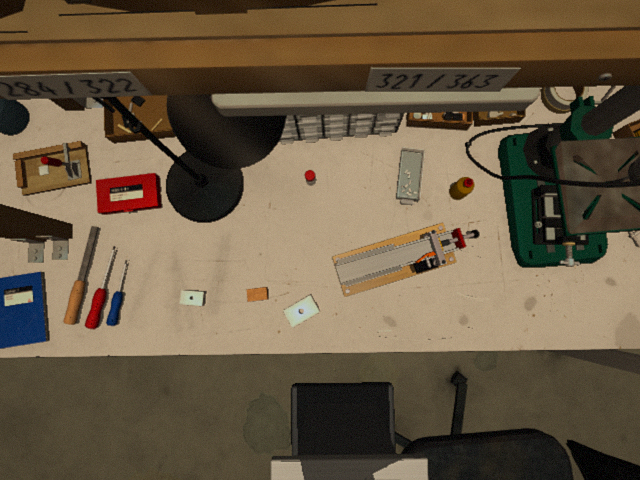

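View pics/side0.png

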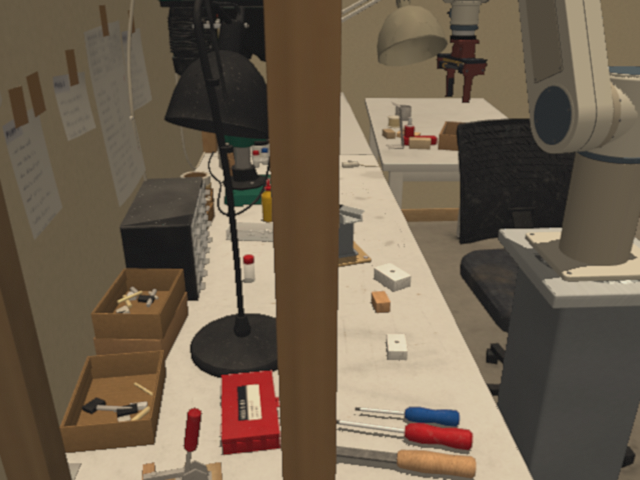

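Top view: two pale blocks with holes, at (192,298) and (301,311). The wooden block is at (258,294), the vial at (310,176) and the bottle at (461,187). The chute runs from (335,270) up to the red plate at (460,238). The block at (192,298) looks smaller, so it fits the description. I'll confirm with an enlarged crop and measured sizes.

```bash
cat > h.py <<'E'
import numpy as np, cv2
from station import *
def ray(n,u,v):
    i=camera_info(n);K=i["intrinsics"];T=i["T"]
    d=np.linalg.inv(K)@[u,v,1]; return T[:3,3],T[:3,:3]@[d[0],-d[1],-d[2]]
def onz(n,u,v,z):
    o,d=ray(n,u,v); return o+d*(z-o[2])/d[2]
def proj(n,p):
    i=camera_info(n);T=i["T"];c=T[:3,:3].T@(np.asarray(p)-T[:3,3]);q=i["intrinsics"]@[c[0],-c[1],-c[2]]
    return q[:2]/q[2]
E
python3 - <<'E'
from h import *
im=cv2.imread("pics/top0.png")
a=cv2.resize(im[275:335,165:325],(800,300),interpolation=cv2.INTER_CUBIC)
b=cv2.resize(im[220:300,325:485],(600,300),interpolation=cv2.INTER_CUBIC)
c=np.zeros((600,800,3),np.uint8);c[:300]=a;c[300:,:600]=b
cv2.imwrite("pics/crop1.png",c)
for name,(x0,x1,y0,y1) in dict(small=(165,220,275,320),big=(272,330,285,335)).items():
    g=im[y0:y1,x0:x1].astype(int); hsv=cv2.cvtColor(im[y0:y1,x0:x1],cv2.COLOR_BGR2HSV)
    m=((hsv[...,1]<45)&(hsv[...,2]>150)).astype(np.uint8)
    n,l,s,_=cv2.connectedComponentsWithStats(m);k=1+s[1:,4].argmax()
    p=np.argwhere(l==k)[:,::-1].astype(np.float32)+[x0,y0]
    r=cv2.minAreaRect(p.astype(np.float32));bx=cv2.boxPoints(r)
    print(name,r,s[k,4]);w=[onz("top",*q,.018) for q in bx];print(np.round(w,4),[np.linalg.norm(w[i]-w[i-1]).round(4) for i in range(4)])
E
```

```text
small ((191.89117431640625, 297.9146728515625), (20.32457160949707, 13.345192909240723), 4.39870548248291) 231
[[0.4652 0.3426 0.018 ]
 [0.4928 0.3411 0.018 ]
 [0.4889 0.2984 0.018 ]
 [0.4614 0.3    0.018 ]] [np.float64(0.0427), np.float64(0.0276), np.float64(0.0429), np.float64(0.0276)]
big ((300.79229736328125, 310.76153564453125), (18.729244232177734, 31.13271713256836), 60.2551155090332) 506
[[0.4486 0.1306 0.018 ]
 [0.4797 0.074  0.018 ]
 [0.4459 0.0551 0.018 ]
 [0.4151 0.1114 0.018 ]] [np.float64(0.0386), np.float64(0.0645), np.float64(0.0387), np.float64(0.0642)]
```

View pics/crop1.png

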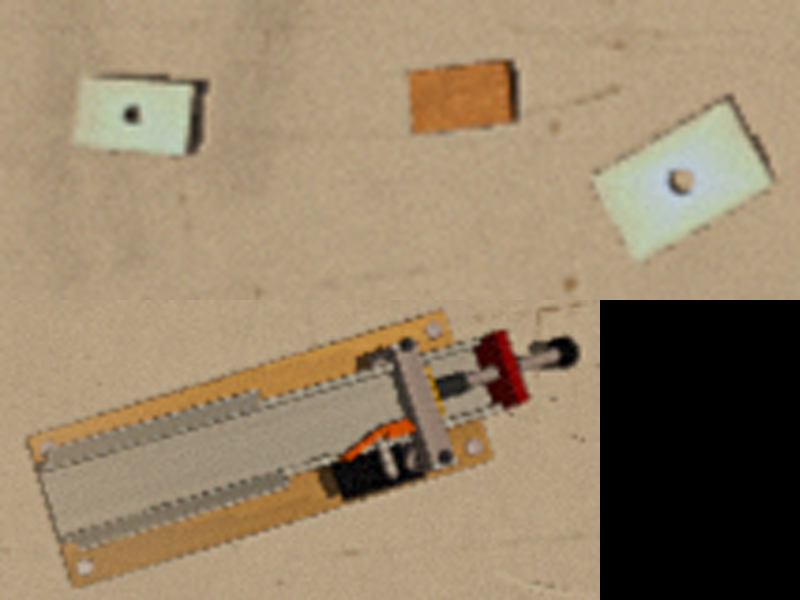

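```bash
python3 - <<'E'
from h import *
im=cv2.imread("pics/top0.png")
cv2.imwrite("pics/crop2.png",cv2.resize(im[220:305,325:485],(800,425),interpolation=cv2.INTER_LANCZOS4))
im=cv2.imread("pics/side0.png")
cv2.imwrite("pics/crop3.png",cv2.resize(im[190:275,330:430],(700,595),interpolation=cv2.INTER_LANCZOS4))
E
```

```text
(no output)
```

View pics/crop2.png

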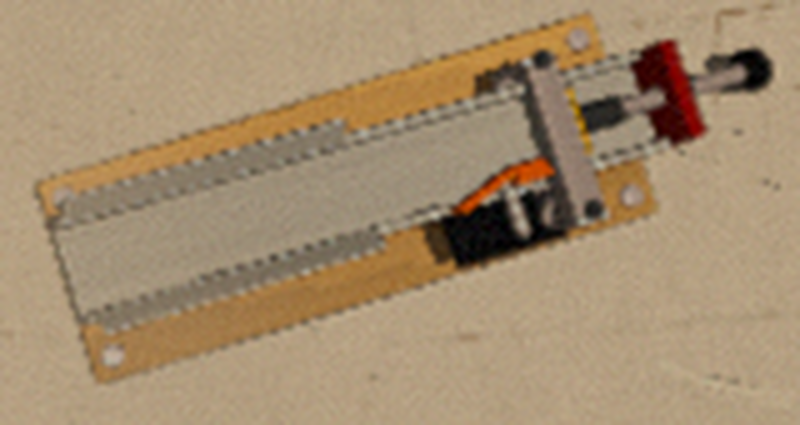

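View pics/crop3.png

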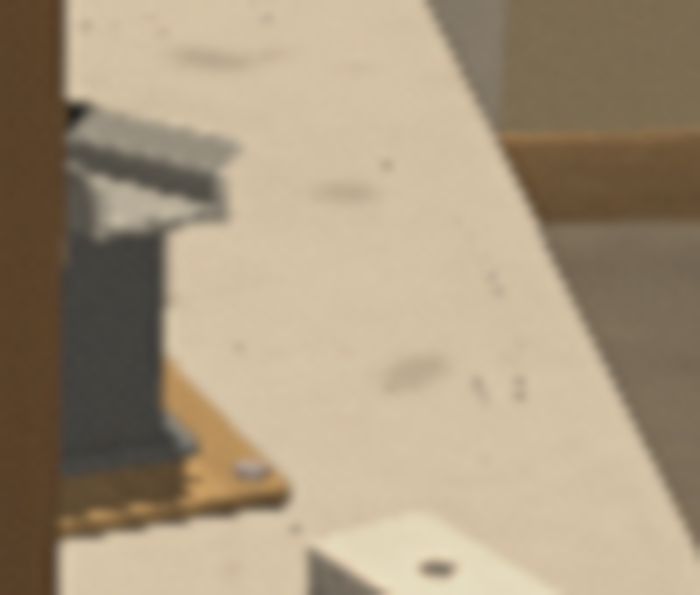

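Top crop: upper end at crop (52,228) to (83,320), lips ending at (340,122) and (385,247), strap screws at (543,59) and (594,208), and orange brake start at (460,213). Side crop: the near lip tip is at (240,150) and the wall foot at about (228,208). I'll fit the channel pose to these points.

```bash
cat >> h.py <<'E'
def Tch(p):
    x,y,z,yaw=p; s=np.radians(15); c=np.cos(s)
    ex=np.array([np.cos(yaw)*c,np.sin(yaw)*c,-np.sin(s)]);ey=np.array([-np.sin(yaw),np.cos(yaw),0])
    return np.column_stack([ex,ey,np.cross(ex,ey)]),np.array([x,y,z])
E
python3 - <<'E'
from h import *
from scipy.optimize import least_squares
top=[((0,17,0),(55,229)),((0,-27,19),(108,332)),((0,-17,0),(83,320)),((120,27,19),(340,122)),((120,-27,19),(385,247)),
 ((206,27,30),(543,59)),((206,-39,30),(594,208)),((160,-17,9),(460,213))]
side=[((0,-27,19),(240,150)),((0,-17,10),(222,182)),((0,-17,0),(228,208))]
obs=[("top",np.array(a)/1e3,np.array([325+X/5-.4,220+Y/5-.4])) for a,(X,Y) in top]+[("side",np.array(a)/1e3,np.array([330+X/7-.43,190+Y/7-.43])) for a,(X,Y) in side]
def f(p,o=obs):
    R,t=Tch(p); return np.concatenate([proj(n,t+R@a)-q for n,a,q in o])
for o in (obs,obs[:8]):
    r=least_squares(f,[.5,0,.09,-1.3],args=(o,),loss="soft_l1",x_scale=[.1,.1,.1,1])
    print(r.x.round(4),np.degrees(r.x[3]).round(2));print(f(r.x,o).reshape(-1,2).round(1).tolist())
bx=(192,298)
print(onz("top",*bx,.018), proj("side",onz("top",*bx,.018)))
E
```

```text
[ 0.5178  0.0144  0.0982 -1.2838] -73.56
[[0.2, 0.5], [-0.8, 0.9], [-0.1, -0.7], [0.4, -0.9], [0.2, 0.4], [0.1, -0.4], [0.8, 1.4], [-0.8, -2.4], [1.5, -0.5], [-0.1, -0.1], [-0.6, 1.1]]
[ 0.5182  0.0137  0.0917 -1.2845] -73.59
[[0.5, 0.5], [-0.5, 0.7], [0.2, -0.9], [0.4, -0.7], [0.0, 0.4], [-0.2, -0.1], [0.4, 1.5], [-1.0, -2.3]]
[0.47687999 0.32029826 0.018     ] [397.97122871 340.4260403 ]
```

```bash
cat >> h.py <<'E'
from scipy.spatial.transform import Rotation as Ro
P=np.array([.518,.0141,.0955,-1.284])
def quat(R): return Ro.from_matrix(R).as_quat()[[3,0,1,2]]
def Rdown(yaw,sgn=1):   # tool y along yaw
    y=sgn*np.array([np.cos(yaw),np.sin(yaw),0]);z=np.array([0,0,-1.]);return np.column_stack([np.cross(y,z),y,z])
def Rchan(sgn=1):
    R,_=Tch(P);y=sgn*R[:,0];z=-R[:,2];return np.column_stack([np.cross(y,z),y,z])
def ch(x,y,z):
    R,t=Tch(P);return t+R@np.array([x,y,z])/1e3
def inch(p):
    R,t=Tch(P);return R.T@(np.asarray(p)-t)*1e3
def fch(): return Tch(P)[0].T@np.asarray(get_ft_force())
E
python3 - <<'E'
from h import *
b=np.array([.477,.3203]);yaw=np.arctan2(-.0427,-.0039)
print(get_time(),np.degrees(yaw))
for s in (1,-1):
    for p,R in ((( *b,.12),Rdown(yaw,s)),((*b,.004),Rdown(yaw,s)),(ch(60,0,90),Rchan(s)),(ch(60,0,4),Rchan(s)),(ch(160,0,4),Rchan(s)),(ch(-10,0,60),Rchan(s))):
        q=inverse_kinematics(np.array(p),quat(R)); print(s,None if q is None else np.round(q,2))
E
```

```text
0.1 -95.2186247591314
1 [ 0.57  0.49  1.81 -0.    0.84  2.23]
1 [ 0.57  0.68  1.84 -0.    0.63  2.23]
1 [-0.27  0.44  1.78  0.25  1.07  0.88]
1 [-0.23  0.55  1.84  0.29  0.9   0.85]
1 [-0.37  0.65  1.72  0.26  0.94  0.75]
1 [-0.15  0.41  1.86  0.28  1.    0.97]
-1 [ 0.57  0.49  1.81 -0.    0.84 -0.91]
-1 [ 0.57  0.68  1.84 -0.    0.63 -0.91]
-1 [-0.27  0.44  1.78  0.25  1.07 -2.26]
-1 [-0.23  0.55  1.84  0.29  0.9  -2.29]
-1 [-0.37  0.65  1.72  0.26  0.94 -2.39]
-1 [-0.15  0.41  1.86  0.28  1.   -2.17]
```

```bash
python3 - <<'E'
from h import *
b=np.array([.477,.3203]);yaw=np.radians(-95.2);q=quat(Rdown(yaw))
move_pose([*b,.15],q); print(get_time(),get_tcp_pos())
print(movel([*b,.03],v=.1),movel([*b,.004],v=.04,until_force=8),get_tcp_pos())
command_gripper(0.0);print("w",get_grip_width()*88,get_finger_force(),get_tcp_pos())
movel([*b,.13],v=.12);wait(.2)
print("w",get_grip_width()*88,get_finger_force(),get_time())
cv2.imwrite("pics/side1.png",cv2.resize(read_camera("side")[200:400,300:500,::-1],(600,600)))
E
```

```text
3.5333 [0.47738014 0.31984593 0.15008529]
False False [0.47704274 0.32032947 0.00395638]
w 47.70336504048485 30.000086724758148 [0.47710416 0.32042345 0.00409507]
w 48.10974476486344 29.999864995479584 7.7833
```

View pics/side1.png

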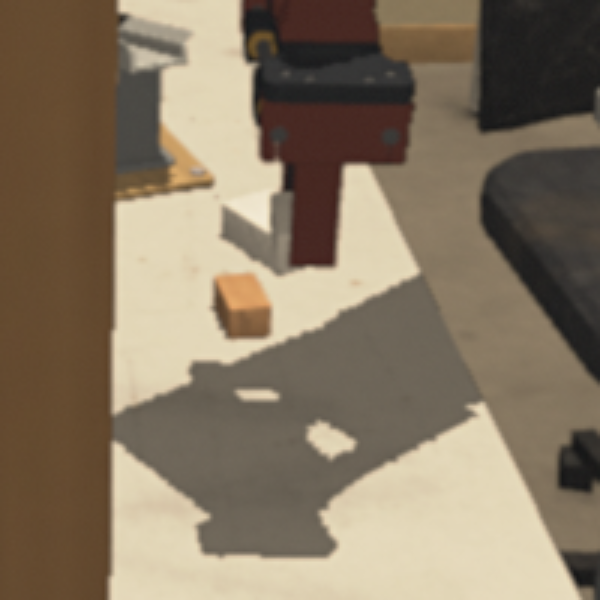

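The picture shows the block held between the fingers, and the 48 mm width agrees. The wooden block is undisturbed. Next I load it with a guarded descent.

```bash
python3 - <<'E'
from h import *
q=quat(Rchan())
p=get_tcp_pos();movel([p[0],p[1],.19],v=.2)
move_pose(ch(60,0,80),q);movel(ch(60,0,30),v=.1)
wait(.2);f0=fch()
r=movel(ch(60,0,-6),v=.02,until_force=4);wait(.1)
print(r,inch(get_tcp_pos()),fch()-f0,get_ft_torque(),get_grip_width()*88,get_time())
im=read_camera("top")[:,:,::-1];cv2.imwrite("pics/top2.png",cv2.resize(im[220:305,325:485],(800,425),interpolation=cv2.INTER_CUBIC))
E
```

```text
True [ 5.99996186e+01 -4.76945580e-02  9.18100828e+00] [-0.68619536  0.04098035  5.49973477] [ 0.04616766  0.02534853 -0.01724715] 47.81687250239618 11.7583
```

```bash
python3 - <<'E'
from h import *
z=inch(get_tcp_pos())[2]+1.5
movel(ch(60,0,z),v=.03);wait(.1)
for s in (1,-1):
    f0=fch();r=movel(ch(60,6*s,z),v=.015,until_force=3);wait(.05);print(s,r,inch(get_tcp_pos()),fch()-f0);movel(ch(60,0,z),v=.03);wait(.1)
print(get_time())
E
```

```text
1 True [59.74810046  0.83670967  9.73612581] [ 0.04213986 -0.73742541 -0.11648356]
-1 True [60.15858491 -2.70997865 10.46355715] [-0.73163322  1.58987943  1.19847186]
13.5417
```

View pics/top2.png

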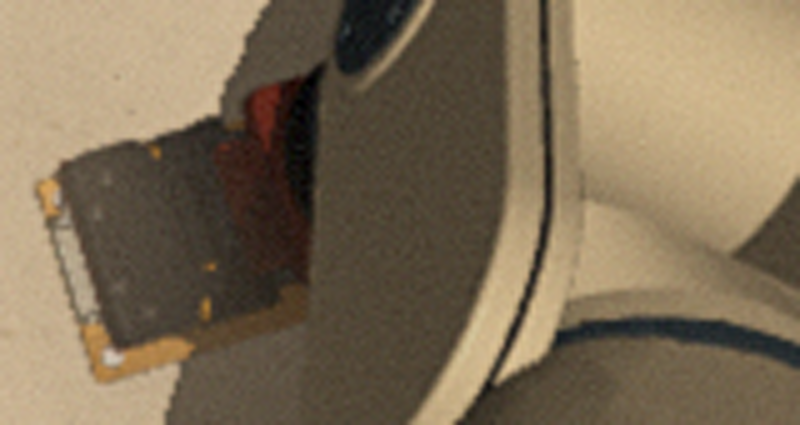

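The image shows the arm covering the chute, with the upper end just visible at crop (75,270). By feel, walls are met on both sides within about 4 mm of play, so the block is in the channel. The centre is at y = -0.9 and the floor is about 5 mm above my estimate. I'll update the frame, set the block down and release it.

```bash
cat >> h.py <<'E'
_R,_t=Tch(P); P[:3]=_t+_R@np.array([0,-.94,5.0])/1e3
E
python3 - <<'E'
from h import *
r=movel(ch(60,0,0),v=.02,until_force=3);print(r,inch(get_tcp_pos()))
z=inch(get_tcp_pos())[2]
command_gripper(.72);wait(.3);print(get_grip_width()*88)
movel(ch(60,0,45),v=.15)
move_pose(ch(-20,0,50),quat(Rchan()))
command_gripper(0.);print(get_time(),get_finger_force())
R=Ro.from_quat
im=read_camera("top")[:,:,::-1];cv2.imwrite("pics/top3.png",cv2.resize(im[220:305,325:485],(800,425),interpolation=cv2.INTER_CUBIC))
E
```

```text
True [60.040477    0.73048564  4.13702594]
63.11456314793446
16.4083 0.0
```

View pics/top3.png

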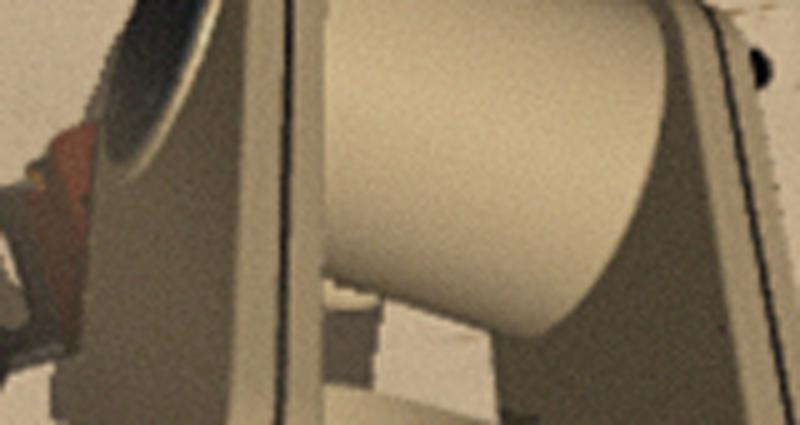

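The arm hides the chute, so there is nothing usable in that image. The floor contact at z = 4.1 agrees with the block lying flat. Next I get behind the block and push, logging the force.

```bash
python3 - <<'E'
from h import *
movel(ch(8,0,30),v=.1); r=movel(ch(8,0,4),v=.04,until_force=5);wait(.2)
f0=fch();np.save("f0.npy",f0);print(r,inch(get_tcp_pos()),f0.round(2),get_time())
for x,v in ((60,.05),(90,.05),(100,.03),(110,.03),(118,.02),(124,.02),(128,.02)):
    r=movel(ch(x,0,4),v=v,until_force=9);print(x,r,inch(get_tcp_pos()).round(2),(fch()-f0).round(2))
    if r: break
print(get_time())
E
```

```text
False [8.06620751 0.1658303  4.26133663] [-0.28 -0.11  0.18] 17.95
60 False [59.88 -0.06  3.96] [ 0.06  0.05 -1.01]
90 False [90.12 -0.12  3.92] [ 0.12  0.56 -0.66]
100 False [ 1.0017e+02 -1.0000e-02  3.9900e+00] [ 0.56  0.59 -0.  ]
110 False [ 1.1021e+02 -2.0000e-02  3.9700e+00] [-0.42 -0.23  0.46]
118 False [1.1815e+02 2.0000e-02 4.0000e+00] [ 0.19  0.92 -0.13]
124 False [1.2379e+02 3.0000e-02 3.9900e+00] [-5.36  1.04  0.92]
128 False [1.2776e+02 1.0000e-02 3.9900e+00] [-5.15  1.37  1.62]
22.2083
```

```bash
python3 - <<'E'
from h import *
f0=np.load("f0.npy")
def F():
    a=[]
    for _ in range(4): a.append(fch()[0]); wait(.02)
    return -(np.mean(a)-f0[0])
x=128.;H=[]
while x<172:
    x+=1;r=movel(ch(x,0,4),v=.015);wait(.03)
    H.append((x,inch(get_tcp_pos())[0],F()))
    if len(H)>4 and H[-1][2]-np.median([h[2] for h in H[-9:-2]])>3: break
    if H[-1][2]>9: break
for h in H: print("%.0f %.2f %.2f"%h,end=" | ")
print(get_time())
E
```

```text
129 128.70 5.33 | 130 129.83 5.37 | 131 130.92 5.35 | 132 132.03 4.79 | 133 133.07 4.41 | 134 134.03 4.21 | 135 135.06 4.54 | 136 136.07 3.67 | 137 137.08 3.63 | 138 138.11 3.94 | 139 139.10 3.59 | 140 140.11 3.61 | 141 141.08 3.31 | 142 142.08 3.46 | 143 143.09 3.49 | 144 144.10 3.54 | 145 145.09 3.05 | 146 146.09 3.33 | 147 147.11 3.14 | 148 148.10 2.88 | 149 149.11 3.47 | 150 150.09 3.21 | 151 151.09 2.93 | 152 152.11 2.53 | 153 152.95 3.39 | 154 153.98 4.22 | 155 154.58 6.29 | 31.6583
```

The drag is about 2.9 N and the stop was met at TCP x of about 153.6. I'll press to about 12.5 N total, hold and back off.

```bash
python3 - <<'E'
from h import *
f0=np.load("f0.npy")
def F():
    a=[]
    for _ in range(5): a.append(fch()[0]); wait(.02)
    return -(np.mean(a)-f0[0])
x=155.
while x<160:
    x+=.4;movel(ch(x,0,4),v=.01);wait(.05);f=F();print("%.1f %.2f %.2f"%(x,inch(get_tcp_pos())[0],f),end=" | ")
    if f>11.9: break
for _ in range(4): wait(.15);print("hold %.2f"%F())
for b in (2,4,8): movel(ch(x-b,0,4),v=.015);wait(.1);print("back %.2f %.2f"%(inch(get_tcp_pos())[0],F()))
print(get_time())
E
```

```text
155.4 154.69 6.90 | 155.8 154.90 8.41 | 156.2 155.09 9.10 | 156.6 155.30 9.86 | 157.0 155.50 10.87 | 157.4 155.72 11.66 | 157.8 155.92 12.57 | hold 12.48
hold 12.74
hold 12.15
hold 12.38
back 155.66 5.18
back 154.23 -0.31
back 149.78 -0.41
36.8083
```

```bash
python3 - <<'E'
from h import *
movel(ch(130,0,5),v=.05);movel(ch(130,0,90),v=.15)
q=get_joint_pos();movej([q[0]+.9,*q[1:]]);wait(.3)
im=read_camera("top")[:,:,::-1];cv2.imwrite("pics/top4.png",cv2.resize(im[220:305,325:485],(800,425),interpolation=cv2.INTER_CUBIC));print(get_time())
E
```

```text
40.25
```

View pics/top4.png

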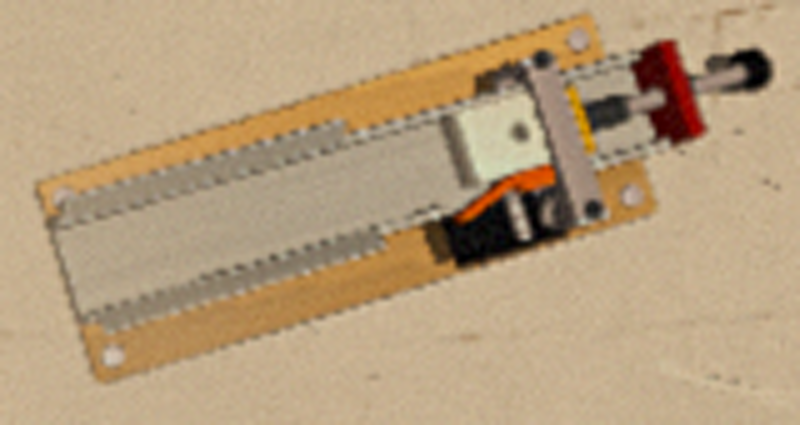

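The image shows the block lengthwise in the channel at crop (500,140). It is past the brake and under the strap, and the yellow blade at (580,115) has been pushed slightly downhill. The arm is clear, so I'm handing in.

```bash
python3 -c "
from station import *
print(job_done())"
```

```text
the job is handed in; nothing more can be done
None
```

The aluminium block is loaded and I handed the job in after about 40 s; no verdict came back. It was pressed on the stop at about 9.5 N over the brake's drag for roughly 1 s, and the last picture shows it under the strap at the stop with the arm clear.

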